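# Grade the mandrels in the ring gauge and close it up

## Task

Grade the mandrels that are on the mat, longest first: slide each one level, nose first, along the row of gauge rings from the big end until a ring stops it, let it rest against that ring a moment, draw it back out, and lay it flat inside the tray that carries a ring like the one that stopped it, between the lips and not overhanging the end, nose towards that ring. When all are stored, close the gauge by seating the mouth guard fully down on the flatted post with its plate across the mouth of the first ring, and leave the other things on the worktop where they are.

Things in the scene. Friction and masses are not known exactly. Their poses are not given: they have to be found in the camera images.
- gauge: Fixed ring gauge: base plate 12 mm thick (x -55..115, y -43..120 mm) with four upright steel rings in a row along +x on one level axis 80 mm above the worktop. Bores 40, 32, 24, 16 mm; each ring 10 mm thick, wall 8 mm; front faces at x = 0, 28, 56, 84 mm. Parts enter at the big end, moving along +x. Origin: on the worktop under the first ring's front face; z up.
- gauge_ring1 (a point): Centre of the front (-x) face of ring 1 of the gauge, counted from the mouth (bore 40 mm), 80 mm above the worktop; x along the row.
- gauge_ring2 (a point): Centre of the front (-x) face of ring 2 of the gauge, counted from the mouth (bore 32 mm), 80 mm above the worktop; x along the row.
- gauge_ring3 (a point): Centre of the front (-x) face of ring 3 of the gauge, counted from the mouth (bore 24 mm), 80 mm above the worktop; x along the row.
- gauge_ring4 (a point): Centre of the front (-x) face of ring 4 of the gauge, counted from the mouth (bore 16 mm), 80 mm above the worktop; x along the row.
- gauge_post (a point): Foot of the gauge's upright D-section steel post, on the base plate 12 mm above the worktop, 90 mm to the +y side of the row and 14 mm before the first ring. 45 mm tall above the plate, 26 mm diameter, one flat 7 mm from the axis facing the gauge's +x; the top 3 mm tapers.
- guard: Loose grey guard, 0.22 kg: block 46 x 46 x 50 mm with a vertical D-bore right through (28.4 mm dia., flat 8.2 mm from the axis on its +x side, 1.2 mm clearance) and a 4 mm plate out to 119 mm in its -y, 92 mm high. Origin: bore axis at the block's underside; z up. Seated, its axes are parallel to the gauge's and the plate stands across the first ring's mouth.
- mandrel_long: The long mandrel (200 mm overall), about 0.5 kg: square steel head 40 x 40 mm, 50 mm long, with a round light stem 150 mm long on the middle of its front, thinner than the head (the gauge shows how thick). Origin: centre of the head, near the centre of mass; x along the stem to the nose. It lies on a face of its head, stem level. May be absent.
- mandrel_long_nose (a point): Centre of the flat nose of the long mandrel, 175 mm from the head's centre along x; the nose edge has a 2.5 mm chamfer.
- mandrel_mid: The mid mandrel (180 mm overall), about 0.5 kg: square steel head 40 x 40 mm, 50 mm long, with a round light stem 130 mm long on the middle of its front, thinner than the head (the gauge shows how thick). Origin: centre of the head, near the centre of mass; x along the stem to the nose. It lies on a face of its head, stem level. May be absent.
- mandrel_mid_nose (a point): Centre of the flat nose of the mid mandrel, 155 mm from the head's centre along x; the nose edge has a 2.5 mm chamfer.
- mandrel_short: The short mandrel (160 mm overall), about 0.5 kg: square steel head 40 x 40 mm, 50 mm long, with a round light stem 110 mm long on the middle of its front, thinner than the head (the gauge shows how thick). Origin: centre of the head, near the centre of mass; x along the stem to the nose. It lies on a face of its head, stem level. May be absent.
- mandrel_short_nose (a point): Centre of the flat nose of the short mandrel, 135 mm from the head's centre along x; the nose edge has a 2.5 mm chamfer.
- tray_ring2: Fixed white tray 240 x 78 mm for mandrels that gauge ring 2 stops: at its far (+x) end stands a ring like that one (bore 32 mm), near face at x = 113 mm. Origin: centre of its underside; x towards the ring, z up. Floor 6 mm above the origin, lips 8 mm above the floor, 66 mm between them. A mandrel fits with its head centred near x = -80 mm, nose to the ring.
- tray_ring3: Fixed white tray 240 x 78 mm for mandrels that gauge ring 3 stops: at its far (+x) end stands a ring like that one (bore 24 mm), near face at x = 113 mm. Origin: centre of its underside; x towards the ring, z up. Floor 6 mm above the origin, lips 8 mm above the floor, 66 mm between them. A mandrel fits with its head centred near x = -80 mm, nose to the ring.
- tray_ring4: Fixed white tray 240 x 78 mm for mandrels that gauge ring 4 stops: at its far (+x) end stands a ring like that one (bore 16 mm), near face at x = 113 mm. Origin: centre of its underside; x towards the ring, z up. Floor 6 mm above the origin, lips 8 mm above the floor, 66 mm between them. A mandrel fits with its head centred near x = -80 mm, nose to the ring.
- mat: Fixed rubber mat 320 x 320 x 4 mm on which the mandrels lie at the start, heads towards the robot; origin at the centre of its underside.
- fairing: Bystander: loose white nylon strut fairing, 100 mm chord, 75 mm high, standing on end; origin at its underside.
- coupler_1: Bystander: loose blue anodized quick coupler standing upright, 34 mm diameter, 68 mm high; origin at its underside.
- coupler_2: Bystander: a second coupler like coupler_1.
- manifold_block: Bystander: loose aluminium manifold block 90 x 45 x 35 mm with four brass ports; origin at its underside.

How it is judged:
On the way, in this order (a step that is already met when the one before it is completed fails the run):
1. the long mandrel, entered through the first ring, comes to rest with its nose against the first ring too small for it (8 mm) (distance between mandrel_long_nose and gauge_ring3 below 0.008 m and angle between the x axis of mandrel_long and the x axis of gauge, either way round below 0.12 rad and contact force between mandrel_long and gauge above 1 N), for 0.2 s.
2. the mid mandrel, entered through the first ring, comes to rest with its nose against the first ring too small for it (8 mm) (distance between mandrel_mid_nose and gauge_ring2 below 0.008 m and angle between the x axis of mandrel_mid and the x axis of gauge, either way round below 0.12 rad and contact force between mandrel_mid and gauge above 1 N), for 0.2 s.
3. the short mandrel, entered through the first ring, comes to rest with its nose against the first ring too small for it (8 mm) (distance between mandrel_short_nose and gauge_ring4 below 0.008 m and angle between the x axis of mandrel_short and the x axis of gauge, either way round below 0.12 rad and contact force between mandrel_short and gauge above 1 N), for 0.2 s.
At the end, for the whole second after the job is handed in: Each mandrel lies level and released in its ring's tray: between the lips (head centre within 16 mm of the middle line), head overhanging by at most 11 mm, nose to the ring, within 0.15 rad; the guard is down on its post (4 mm in plan and height), upright, matched within 0.14 rad; all at rest (x of mandrel_long in the frame of tray_ring3 between -0.106 and -0.059 m and y of mandrel_long in the frame of tray_ring3 between -0.016 and 0.016 m and z of mandrel_long in the frame of tray_ring3 between 0.021 and 0.031 m and angle between the x axis of mandrel_long and the x axis of tray_ring3, either way round below 0.15 rad and x of mandrel_long_nose in the frame of tray_ring3 above 0 m and linear speed of each of mandrel_long, mandrel_mid, mandrel_short, guard below 0.02 m/s and x of mandrel_mid in the frame of tray_ring2 between -0.106 and -0.039 m and y of mandrel_mid in the frame of tray_ring2 between -0.016 and 0.016 m and z of mandrel_mid in the frame of tray_ring2 between 0.021 and 0.031 m and angle between the x axis of mandrel_mid and the x axis of tray_ring2, either way round below 0.15 rad and x of mandrel_mid_nose in the frame of tray_ring2 above 0 m and x of mandrel_short in the frame of tray_ring4 between -0.106 and -0.019 m and y of mandrel_short in the frame of tray_ring4 between -0.016 and 0.016 m and z of mandrel_short in the frame of tray_ring4 between 0.021 and 0.031 m and angle between the x axis of mandrel_short and the x axis of tray_ring4, either way round below 0.15 rad and x of mandrel_short_nose in the frame of tray_ring4 above 0 m and horizontal distance between guard and gauge_post below 0.004 m and z of guard in the frame of gauge between 0.008 and 0.016 m and angle between the x axis of guard and the x axis of gauge, either way round below 0.14 rad and angle between guard's own z axis and vertical below 0.06 rad); the robot touches nothing.
It fails at once if a bystander (fairing, coupler or manifold block) is moved more than 30 mm (distance of any of fairing, coupler_1, coupler_2, manifold_block from where it was at the start of the episode above 0.03 m).
Of mandrel_long, mandrel_mid, mandrel_short only 2 to 3 are there at a start; the rules pass over those that are not, and their reading is None.
At some moment in a run one of mandrel_long, mandrel_mid, mandrel_short, guard may be knocked a few centimetres aside while the robot is not near it.
Once in a run the grip may slacken for a moment while it holds something.
It also fails if it takes over 210 s, if anything falls off the work surface, if the arm or the gripper's body presses on something with over 40 N, if the wrist force passes 120 N, or if a joint passes its speed limit or range.

## Robot

A 7-joint arm with a two-finger parallel gripper is mounted at the origin on the work surface. World frame = base frame: x ahead of the robot, y to its left, z up, the work surface at z = 0. Lengths are in m, angles in rad, forces in N, time in s.
With the tool pointing down it reaches from about 0.4 to 0.85 m from the base axis. Payload 4.5 kg.
Tool frame: the origin (TCP) lies on the centre line of the jaws, within the pads' length; the fingertips stand 22 mm ahead of it and the grasp point (between the pads) lies 3 mm ahead of it; z points along the fingers, y is the line along which they close (so a half turn about z gives the same grasp; the last joint's range is limited). The gripper opens to 88 mm and grips with 3 to 60 N. Pads are 18 mm wide; open, the fingers measure 123 mm over their backs; the gripper's body (75 mm by 187 mm) begins 45 mm behind the grasp point.
Start: joints at [-1.181, 0.689, -0.195, 1.565, 0.157, 0.902, -0.215], TCP at [0.218, 0.586, 0.261] pointing down, gripper open.
Joint ranges: [-3.01, 3.01], [-0.46, 2.08], [-1.47, 1.51], [0.13, 2.56], [-1, 4.14], [0.04, 2.09], [-2.66, 2.66]. Speed limits (rad/s): [2.57, 2.57, 3.14, 3.14, 3.14, 3.14, 3.14].

## Interface

Orientations are given as a 3x3 rotation matrix whose columns are the frame's x, y, z axes.
In Python, from plant import env gives the robot as it stands. Calls block until the motion is done:
- env.move_ptp(position, orientation): joint-space move of the TCP to a pose.
- env.move_straight(position, v=0.15, ori=None): straight line of the TCP; ori=None keeps the orientation; v is the mean speed in m/s.
- env.move_joints(angles): joint-space move.
- env.gripper_to(opening, newtons=None): finger opening in m; newtons is the grip in N (None keeps the last); returns when the fingers have stopped.
- env.pause(seconds).
- env.inverse_kinematics(position, orientation): joint angles nearest the present ones, or None.
- env.grab_frame(name): name is "side" or "top" or "wrist"; returns the picture (420x560x3 uint8, blue, green, red); there is no depth.
- env.get_calibration(name): a dict with "vertical_fov" (degrees; the focal length in pixels is half the picture's height over the tangent of half this angle, whatever the lens; pixels are square), "cx", "cy" (the principal point, pixels), "k1" (the pictures are not rectified: a ray, as slopes to the right and down, at radius r is drawn at 1 + k1 r^2 times it, then the intrinsics apply), "R" (3x3) and "t" (3): a world point X has camera coordinates R X + t. Camera axes: x right, y down, z forward; pixel columns grow to the right and rows downward; lengths in m; the calibration is good to about 2 mm. A picture is of the moment at which its call begins: read the wrist's pose just before it. get_calibration takes no time and is no camera call; for the wrist camera it gives the pose at the moment of the call.
A pose or a line that the arm cannot do raises env.Unreachable and nothing moves.
- env.close_job(): hands the job in; it is judged then, once.
Readings, each from a call of its own:
- env.get_t(): time.
- env.get_qpos(): joint angles.
- env.get_dq(): joint speeds.
- env.get_joint_torque(): joint torques, N m.
- env.get_eef_pos(): TCP position.
- env.get_ee_rot(): TCP orientation.
- env.get_wrist_force(): force on the tool from outside, world axes, zero at the start.
- env.get_torque(): the same for the moment, N m.
- env.get_gripper_width(): finger opening in m.
- env.get_gripper_force(): force on a finger pad.
Only numpy, scipy, OpenCV 4.12 (cv2) and the standard library are available. Lean on these libraries where they do the work, as an engineer would, in place of code of your own. Each camera call takes 0.05 s, during which the arm holds its last target. There are 200 camera calls.

## Working session

There is one attempt and no reset: what is moved stays moved. The work goes in short steps, each a Python script; the robot and the scene stay as the last script left them, time stands still between calls to the robot, and variables do not carry over. Pictures are saved under pics/ and viewed, at most 14 in all, crops included, and the job is handed in when it is done.

```bash
mkdir -p pics; ls
python3 - <<'E'
from plant import env
import cv2,numpy as np
for n in("top","side"):
    cv2.imwrite(f"pics/{n}0.png",cv2.resize(env.grab_frame(n),(800,600),interpolation=cv2.INTER_CUBIC))
    c=env.get_calibration(n);print(n,c, -np.array(c["R"]).T@c["t"])
E
```

```text
pics
plant.py
top {'vertical_fov': 45.06685832286372, 'cx': 280.07322339862174, 'cy': 201.68308492021427, 'k1': -0.08029933425430882, 'R': array([[ 2.36117458e-02, -9.99719242e-01,  1.98072735e-03],
       [-9.96757204e-01, -2.36941487e-02, -7.69003442e-02],
       [ 7.69256854e-02, -1.58552875e-04, -9.97036817e-01]]), 't': array([-0.05244567,  0.54493637,  1.44177976])} [ 0.43349769 -0.03929054  1.47951718]
side {'vertical_fov': 46.43039913357552, 'cx': 280.72043024761126, 'cy': 208.96540258644885, 'k1': 0.027868648233271492, 'R': array([[-0.99638929, -0.08481229, -0.00390492],
       [-0.05093026,  0.63387066, -0.77176039],
       [ 0.06792998, -0.76877491, -0.63590145]]), 't': array([0.56815499, 0.13108178, 1.18613266])} [0.49220561 0.87696666 0.8576458 ]
```

View pics/top0.png

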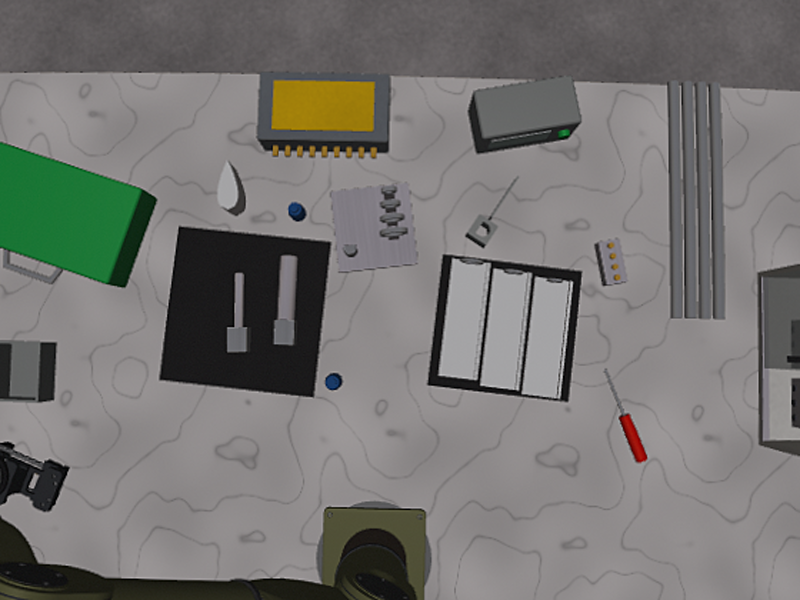

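View pics/side0.png

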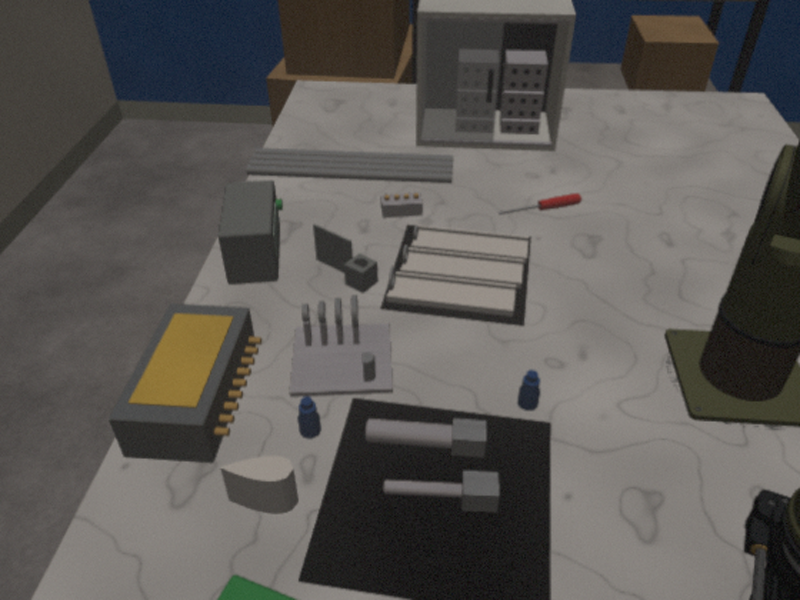

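The top view shows two mandrels on the mat: a thick one with its head at (284,332) and a thin one with its head at (237,340). Gauge ring 1 is at (395,235) and the post at (349,250). The guard is at (482,232), and the trays are at (465,320), (505,328) and (548,337). The side view agrees. Next I'll turn these into coarse positions and take wrist close-ups.

```bash
cat > h.py <<'E'
from plant import env
import cv2,numpy as np
from scipy.spatial.transform import Rotation as Rn
def K(c):
    f=210/np.tan(np.radians(c["vertical_fov"])/2); return np.array([[f,0,c["cx"]],[0,f,c["cy"]],[0,0,1.]])
def ray(c,uv):
    p=cv2.undistortPoints(np.array([[uv]],float),K(c),np.array([c["k1"],0,0,0.]))[0,0]
    return np.array([p[0],p[1],1.])
def w(c,uv,z):
    R=np.array(c["R"]);o=-R.T@c["t"];d=R.T@ray(c,uv); return o+d*(z-o[2])/d[2]
def proj(c,P):
    q=cv2.projectPoints(np.atleast_2d(P).astype(float),cv2.Rodrigues(np.array(c["R"]))[0],np.array(c["t"]),K(c),np.array([c["k1"],0,0,0.]))[0]
    return q[:,0]
def down(yaw):  # tool pointing down, closing line y at world yaw+90 
    c,s=np.cos(yaw),np.sin(yaw); return np.array([[c,s,0],[s,-c,0],[0,0,-1.]])
def shot(name,f,wh=(560,420)):
    c=env.get_calibration(name);im=env.grab_frame(name)
    np.save(f"pics/{f}.npy",im);import pickle;pickle.dump(c,open(f"pics/{f}.pkl","wb"))
    cv2.imwrite(f"pics/{f}.png",im if wh==(560,420) else cv2.resize(im,wh,interpolation=cv2.INTER_CUBIC)); return im,c
E
python3 - <<'E'
from h import *
c=env.get_calibration("top")
for n,u,v,z in [("thick head",284,331,.044),("thick nose",288,257,.038),("thin head",237,340,.044),("thin nose",239,273,.03),("thin tail",236,352,.044),("thin headfront",238,327,.044),
 ("post",349,247,.057),("r1top",395,235,.1),("r4top",389,189,.1),("guard",482,232,.05),("guard plate end",517,178,.09),("trayL near",458,381,.006),("trayL far",472,259,.006),("trayM n",500,390,.006),("trayM f",513,271,.006),("trayR n",541,398,.006),("trayR f",553,280,.006),("coup1",296,211,.06),("coup2",333,381,.06),("manif",610,262,.035),("fair",229,188,.075)]:
    print(n,w(c,(u*.7,v*.7),z).round(3))
wc=env.get_calibration("wrist");R=env.get_ee_rot();p=env.get_eef_pos()
o=-np.array(wc["R"]).T@wc["t"];print("cam in tool",R.T@(o-p),(np.array(wc["R"])@R).round(3),wc["vertical_fov"],wc["k1"],"\n",R)
print(env.get_t(),env.get_wrist_force())
E
```

```text
thick head [0.453 0.189 0.044]
thick nose [0.602 0.187 0.038]
thin head [0.433 0.282 0.044]
thin nose [0.568 0.287 0.03 ]
thin tail [0.409 0.283 0.044]
thin headfront [0.459 0.281 0.044]
post [0.623 0.064 0.057]
r1top [ 0.642 -0.027  0.1  ]
r4top [ 0.732 -0.013  0.1  ]
guard [ 0.66 -0.2   0.05]
guard plate end [ 0.762 -0.263  0.09 ]
trayL near [ 0.361 -0.161  0.006]
trayL far [ 0.611 -0.186  0.006]
trayM n [ 0.345 -0.247  0.006]
trayM f [ 0.588 -0.27   0.006]
trayR n [ 0.33  -0.331  0.006]
trayR f [ 0.571 -0.353  0.006]
coup1 [0.692 0.171 0.06 ]
coup2 [0.358 0.087 0.06 ]
manif [ 0.608 -0.463  0.035]
fair [0.733 0.304 0.075]
cam in tool [ 7.25299204e-02 -4.69395429e-05 -1.24026457e-01] [[ 0.001  1.    -0.   ]
 [-0.959  0.    -0.284]
 [-0.284  0.     0.959]] 67.40690502612182 -0.04261517447123737 
 [[-9.37390713e-01  3.48279267e-01 -4.51506146e-04]
 [ 3.48279535e-01  9.37389363e-01 -1.59646447e-03]
 [-1.32778417e-04 -1.65376132e-03 -9.99998624e-01]]
0.1 [ 0.21076904 -0.16490041 -0.1677582 ]
```

Run:
```python
from h import *
q0=None
for n,p,yw in [("mand",(.53,.235,.22),0),("gauge",(.66,.03,.25),0),("guard",(.68,-.22,.25),0),("tray",(.55,-.265,.30),0)]:
    env.move_ptp(np.array(p),down(yw)); env.pause(.2)
    im,c=shot("wrist",n); print(n,env.get_qpos().round(2),env.get_t())
a=[cv2.imread(f"pics/{n}.png") for n in("mand","gauge","guard","tray")]
for n,i in zip(("mand","gauge","guard","tray"),a): cv2.imwrite(f"pics/{n}_b.png",cv2.resize(i,(800,600),interpolation=cv2.INTER_CUBIC))
```

```text
mand [-0.78  0.74  0.5   1.77 -0.48  0.76 -1.6 ] 2.075
gauge [-0.36  0.8   0.48  1.48 -0.41  0.97 -1.33] 3.2917
guard [ 0.05  0.87  0.45  1.28 -0.39  1.07 -1.03] 4.525
tray [ 0.12  0.67  0.46  1.58 -0.34  0.97 -0.88] 5.4167
```

View pics/gauge_b.png

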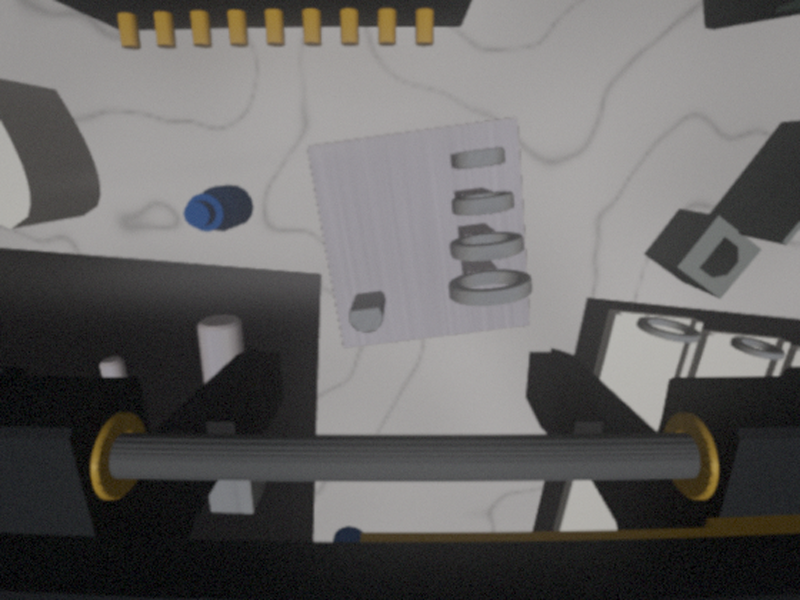

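View pics/mand_b.png

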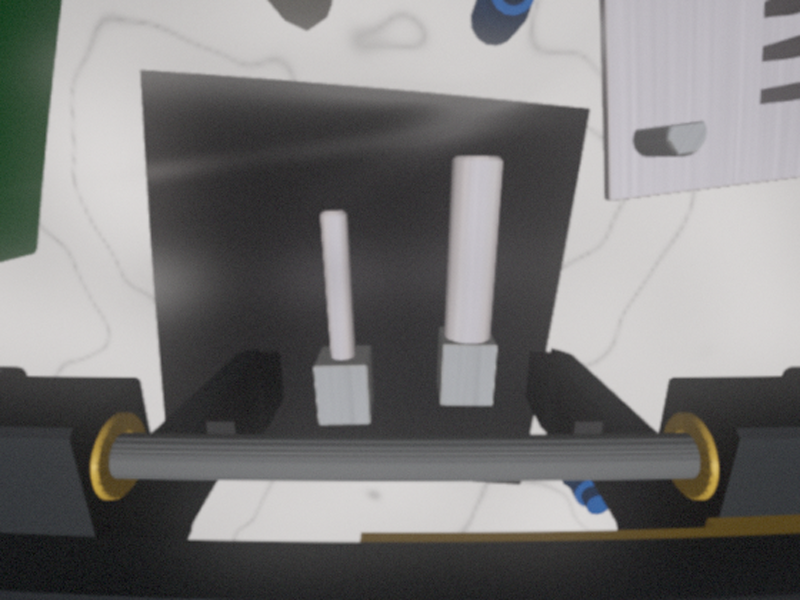

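View pics/tray_b.png

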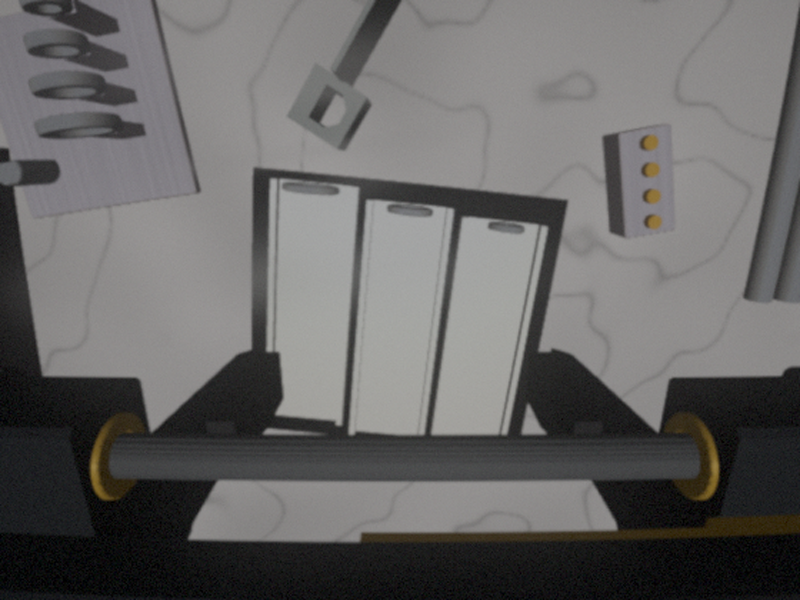

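The gauge picture shows plate corners at (309,146), (518,118), (529,325) and (343,348), with ring 1 spanning x 450–532 at row 287. The mandrel picture shows the short head's top face at (314–372, 363–424) and nose (334,211); the mid head is at (439–497, 347–404) and nose (478,157). In the tray picture the end rings are 57, 46 and 37 px wide from left to right, so the trays are ring2, ring3 and ring4 in that order.

```bash
cat >> h.py <<'E'
import pickle
from scipy.optimize import least_squares
def fit(obs,x0,z0=0.,verbose=True):
    """obs: (calib, local xyz (x None = free along x), pixel in 800x600)"""
    fr=[i for i,o in enumerate(obs) if o[1][0] is None]
    def res(p):
        c,s=np.cos(p[2]),np.sin(p[2]);r=[]
        for i,(cal,l,uv) in enumerate(obs):
            lx=p[3+fr.index(i)] if i in fr else l[0]
            P=[p[0]+c*lx-s*l[1],p[1]+s*lx+c*l[1],z0+l[2]]
            r+=list(proj(cal,P)[0]-np.array(uv)*.7)
        return r
    s=least_squares(res,list(x0)+[0.]*len(fr),x_scale=.01,loss="soft_l1")
    if verbose: print(s.x[:3].round(4),"res px",np.round(res(s.x),1).reshape(-1,2).tolist())
    return s.x[:3]
def cal(n): return pickle.load(open(f"pics/{n}.pkl","rb"))
E
python3 - <<'E'
from h import *
g,m,t=cal("gauge"),cal("mand"),cal("tray")
print("GAUGE"); G=fit([(g,(.115,.12,.012),(309,146)),(g,(.115,-.043,.012),(518,118)),(g,(-.055,-.043,.012),(529,325)),(g,(-.055,.12,.012),(343,348)),(g,(-.014,.09,.057),(367,320)),(t,(-.055,-.043,.012),(198,190)),(t,(-.055,.12,.012),(35,216)),(m,(-.055,.12,.012),(608,198))],(.63,-.02,.1))
c,s=np.cos(G[2]),np.sin(G[2])
def gp(x,y,z): return (G[0]+c*x-s*y,G[1]+s*x+c*y,z)
for y in(-.028,0.,.028): print(y,[(proj(g,gp(x,y,.08 if y else .108))[0]/.7).round().tolist() for x in(0,.01,.028,.038,.056,.066,.084,.094)])
fit0=[(g,(.115,.12,.012),(309,146)),(g,(.115,-.043,.012),(518,118)),(g,(-.055,-.043,.012),(529,325)),(g,(-.055,.12,.012),(343,348))]
fit(fit0,(.63,-.02,.1))
for n,pts,nx,nose,d in (("SHORT",[(314,365),(372,362),(319,424),(371,422)],.135,(334,211),.010),("MID",[(439,348),(497,345),(441,403),(494,404)],.155,(478,158),.017)):
    print(n); fit([(m,(x,y,.02),p) for (x,y),p in zip([(.025,.02),(.025,-.02),(-.025,.02),(-.025,-.02)],pts)]+[(m,(nx,0,d-.002),nose)],(.45,.2,0),z0=.024)
for n,fl,frr,le,re in (("T2",(270,178),(360,186),(274,418),(343,428)),("T3",(366,199),(455,208),(350,433),(430,434)),("T4",(462,216),(548,224),(432,434),(514,434))):
    o=[(t,(.12,.039,.014),fl),(t,(.12,-.039,.014),frr),(t,(-.12 if n=="T2" else None,.039,.014),le),(t,(-.12 if n=="T2" else None,-.039,.014),re)]
    print(n); fit(o,(.48,-.2,-.1),z0=.003)
E
```

```text
GAUGE
[ 0.6482 -0.0269  0.1326] res px [[-1.4, -0.9], [0.9, -1.4], [1.5, 0.5], [0.3, 0.2], [-0.6, -2.1], [-0.8, 1.9], [-2.4, 1.4], [1.6, 1.8]]
-0.028 [[532.0, 288.0], [531.0, 273.0], [530.0, 247.0], [529.0, 232.0], [528.0, 205.0], [527.0, 189.0], [525.0, 160.0], [524.0, 144.0]]
0.0 [[499.0, 305.0], [498.0, 290.0], [496.0, 261.0], [495.0, 245.0], [493.0, 215.0], [491.0, 198.0], [489.0, 166.0], [488.0, 148.0]]
0.028 [[450.0, 298.0], [449.0, 284.0], [446.0, 258.0], [444.0, 243.0], [442.0, 216.0], [440.0, 200.0], [437.0, 171.0], [435.0, 155.0]]
[ 0.6474 -0.0263  0.1297] res px [[-1.6, -0.5], [0.6, -0.5], [0.8, 1.2], [-0.3, 0.6]]
SHORT
[0.4375 0.2805 0.0241] res px [[0.1, -0.5], [-2.2, 0.9], [0.3, 0.1], [0.6, 0.9], [0.1, -1.2]]
MID
[ 4.523e-01  1.882e-01 -4.000e-04] res px [[2.2, -2.0], [0.4, 0.1], [-0.5, 2.6], [-0.5, 1.9], [-0.5, -1.0]]
T2
[ 0.4887 -0.1753 -0.0859] res px [[0.7, 0.4], [-0.5, 0.2], [-3.0, 0.1], [1.5, -2.5]]
T3
[ 0.4706 -0.2595 -0.0868] res px [[0.7, 0.3], [-0.5, -0.4], [1.2, 0.0], [-2.1, -0.1]]
T4
[ 0.4563 -0.3448 -0.0854] res px [[0.2, 0.0], [-0.2, -0.0], [2.2, 0.1], [-2.7, -0.2]]
```

View pics/guard_b.png

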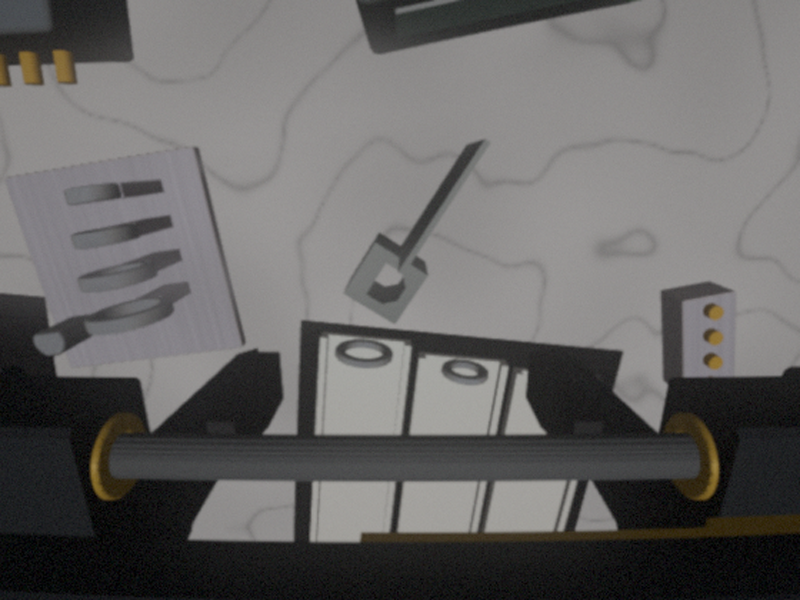

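The guard picture shows the block's top corners at about (346,291), (395,322), (427,273) and (378,244), with the plate running to (486,140). The fit residuals are about 1–2 px and the ring extremes agree, so the long mandrel is absent. I'll pick up the mid mandrel first.

```bash
cat >> h.py <<'E'
G=np.array([.648,-.0268,.1312])
def gp(x,y,z): c,s=np.cos(G[2]),np.sin(G[2]); return np.array([G[0]+c*x-s*y,G[1]+s*x+c*y,z])
DZ=.005   # TCP above mandrel axis when held
def pick(M,z=.024):
    R=down(M[2])
    env.gripper_to(.075); env.move_ptp(np.array([M[0],M[1],.15]),R)
    env.move_straight(np.array([M[0],M[1],z+DZ]),v=.12); env.gripper_to(.03,45)
    print("width",env.get_gripper_width(),"F",env.get_gripper_force())
    env.move_straight(np.array([M[0],M[1],.15]),v=.12); env.pause(.2)
    print("held",env.get_gripper_width(),env.get_wrist_force().round(2),env.get_t())
def pre(nl,gap=.035):
    R=down(G[2])
    env.move_ptp(gp(-gap-nl,0,.15),R); env.move_straight(gp(-gap-nl,0,.08+DZ),v=.12); env.pause(.2)
E
python3 - <<'E'
from h import *
pick([.4523,.188,.0])
pre(.155); print(env.get_eef_pos(),env.get_wrist_force().round(2))
shot("wrist","pre_mid",(800,600)); im,c=shot("side","pre_mid_s",(800,600))
cc=im[110:320,150:430];cv2.imwrite("pics/pre_mid_sc.png",cv2.resize(cc,(800,600),interpolation=cv2.INTER_CUBIC))
E
```

```text
width 0.03990735211560785 F 44.97173119336367
held 0.03962357688736277 [ 0.66 -0.15 -3.77] 10.725
[ 0.46012727 -0.0515553   0.08567447] [ 0.51 -0.99 -4.04]
```

View pics/pre_mid.png

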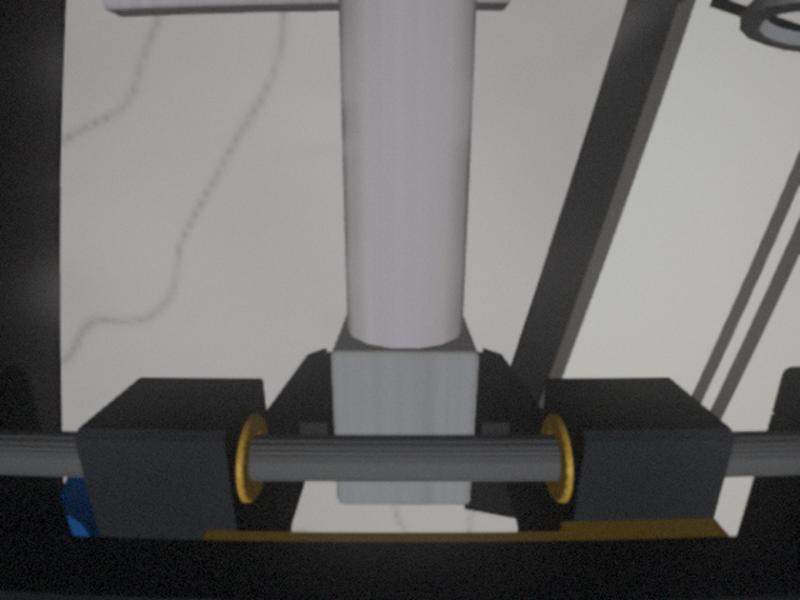

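The wrist view shows the mandrel held straight and centred, with the head at x 334–477 and the stem axis near 407. The nose is out of the frame. I'll insert in small steps and watch the force.

```bash
cat >> h.py <<'E'
def advance(nl,start,stop,lat=(0.,0.),lim=8.,step=.004):
    """nose from start to stop (gauge x), lat=(dy,dz); stops when the axial force passes lim"""
    R=down(G[2]);ax=R[:,0]; f0=env.get_wrist_force(); x=start
    while x<stop:
        x+=step; env.move_straight(gp(x-nl,lat[0],.08+DZ+lat[1]),v=.05)
        f=env.get_wrist_force()-f0; a=f@ax
        if abs(a)>2 or np.linalg.norm(f)>4: print("nose x %.3f axial %.1f"%(x,a),"lat",round(float(f@R[:,1]),1),"z",round(float(f[2]),1))
        if abs(a)>lim: return x
    return x
E
python3 - <<'E'
from h import *
x=advance(.155,-.035,.036)
print("stop",x,env.get_wrist_force().round(1),env.get_gripper_width(),env.get_t())
im,c=shot("side","ins_mid");cc=im[170:300,150:350]
cv2.imwrite("pics/ins_mid_c.png",cv2.resize(cc,(800,520),interpolation=cv2.INTER_CUBIC))
E
```

```text
nose x 0.029 axial -2.5 lat 0.2 z -1.1
nose x 0.033 axial -9.4 lat 1.0 z 2.2
stop 0.033 [-9.1 -1.7 -1.5] 0.039490262109515006 16.9167
```

View pics/ins_mid_c.png

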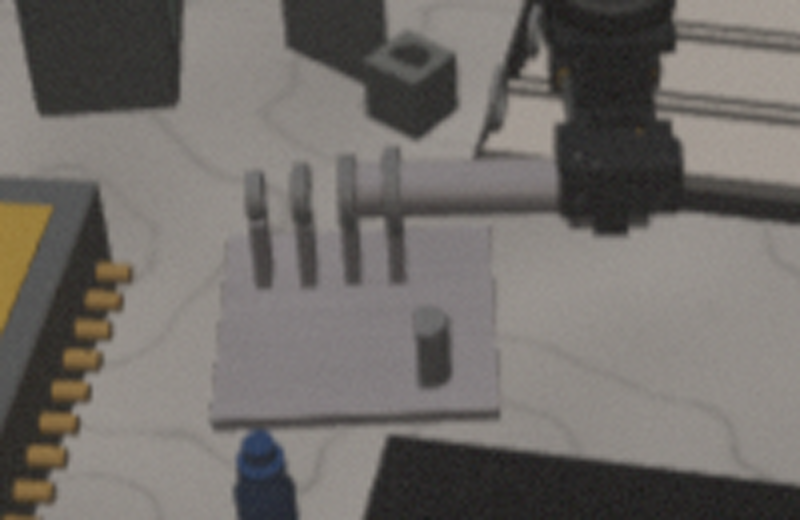

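The side view shows the mid mandrel through ring 1 with its nose at ring 2, and the axial contact at 0.029 m agrees with that. Next I'll dwell and withdraw. Then I'll regrip higher on the worktop so the fingers clear the tray lips, and lay it in the ring2 tray.

```bash
cat >> h.py <<'E'
def place(T,lx,dz):
    c,s=np.cos(T[2]),np.sin(T[2]); p=np.array([T[0]+c*lx,T[1]+s*lx,0]); R=down(T[2])
    env.move_ptp(p+[0,0,.16],R); env.move_straight(p+[0,0,.036+dz],v=.12); env.pause(.2); f0=env.get_wrist_force()[2]
    z=.036
    while z>.0225:
        z-=.0015; env.move_straight(p+[0,0,z+dz],v=.03); f=env.get_wrist_force()[2]-f0
        if f>3.5: break
    print("set at axis z",z,"dF",f,"width",env.get_gripper_width())
    env.gripper_to(.06); env.move_straight(p+[0,0,.16],v=.15); print(env.get_wrist_force().round(2),env.get_t())
E
python3 - <<'E'
from h import *
env.pause(.5); nl=.155
env.move_straight(gp(-.035-nl,0,.08+DZ),v=.1)
env.move_straight(gp(-.08-nl,0,.08+DZ),v=.15); env.move_straight(gp(-.08-nl,0,.0215+DZ),v=.1)
env.gripper_to(.06); env.move_straight(gp(-.08-nl,0,.020+.012),v=.1); env.gripper_to(.03,45)
print(env.get_gripper_width(),env.get_gripper_force())
env.move_straight(gp(-.08-nl,0,.15),v=.15); print(env.get_wrist_force().round(2))
place([.4887,-.1753,-.086],-.075,.012)
env.move_ptp(np.array([.53,.235,.22]),down(0)); env.pause(.2)
shot("wrist","mand2",(800,600)); im,c=shot("top","top2")
cv2.imwrite("pics/top2_c.png",cv2.resize(im[150:300,90:420],(800,364),interpolation=cv2.INTER_CUBIC)); print(env.get_t())
E
```

```text
Traceback (most recent call last):
host.Unreachable: the arm cannot follow that straight line within its joint ranges
```

Run:
```python
from h import *
print(env.get_eef_pos())
R=down(0.); p=np.array([.4523,.185,0])
env.move_straight(np.r_[env.get_eef_pos()[:2],.15],v=.15)
env.move_ptp(p+[0,0,.15],R); env.move_straight(p+[0,0,.0255+DZ],v=.12)
env.gripper_to(.06); env.move_straight(p+[0,0,.024+.012],v=.1); env.gripper_to(.03,45)
print(env.get_gripper_width(),env.get_gripper_force())
env.move_straight(p+[0,0,.15],v=.15); print(env.get_wrist_force().round(2))
place([.4887,-.1753,-.086],-.075,.012)
env.move_ptp(np.array([.53,.235,.22]),down(0)); env.pause(.2)
shot("wrist","mand2",(800,600)); im,c=shot("top","top2")
cv2.imwrite("pics/top2_c.png",cv2.resize(im[150:300,90:420],(800,364),interpolation=cv2.INTER_CUBIC)); print(env.get_t())
```

```text
[ 0.46132939 -0.05160482  0.08512123]
0.039664202332320146 44.96300082653761
[ 0.35  0.08 -3.57]Traceback (most recent call last):
  File "<stdin>", line 9, in <module>
  File "h.py", line 60, in place
    env.move_ptp(p+[0,0,.16],R); env.move_straight(p+[0,0,.036+dz],v=.12); env.pause(.2); f0=env.get_wrist_force()[2]
                                 ~~~~~~~~~~~~~~~~~^^^^^^^^^^^^^^^^^^^^^^^
host.Unreachable: the arm cannot follow that straight line within its joint ranges
```

Run:
```python
from h import *
print(env.get_eef_pos(),env.get_qpos().round(2),env.get_gripper_width())
T2=[.4887,-.1753,-.086];T4=[.4563,-.3448,-.0854]
for T in(T2,T4):
  for lx in(-.075,-.06,-.045,-.03):
    for yw in (T[2],T[2]+np.pi):
      c,s=np.cos(T[2]),np.sin(T[2]);p=np.array([T[0]+c*lx,T[1]+s*lx,.037])
      q=env.inverse_kinematics(p,down(yw)); print(lx,round(yw,2),None if q is None else np.round(q,2))
```

```text
[ 0.41454875 -0.16751034  0.15971088] [ 0.07  0.69  0.34  2.2  -0.66  0.35 -0.68] 0.039436855001618316
-0.075 -0.09 None
-0.075 3.06 [ 0.77  1.06 -0.83  2.21  1.5   0.7   0.28]
-0.06 -0.09 [ 0.32  0.92 -0.07  2.19  1.07  0.06 -2.45]
-0.06 3.06 [ 0.4   0.93 -0.19  2.18  1.32  0.16  0.45]
-0.045 -0.09 [ 0.22  0.93  0.08  2.15 -0.83  0.09 -0.56]
-0.045 3.06 [ 0.39  0.93 -0.19  2.14  1.1   0.18  0.67]
-0.03 -0.09 [ 0.19  0.94  0.13  2.11 -0.81  0.14 -0.58]
-0.03 3.06 [ 0.39  0.93 -0.2   2.1   0.92  0.2   0.84]
-0.075 -0.09 [ 0.54  0.95  0.16  2.05 -0.74  0.2  -0.3 ]
-0.075 3.06 [ 0.88  0.96 -0.41  2.03  1.08  0.38  1.08]
-0.06 -0.09 [ 0.51  0.96  0.19  2.02 -0.72  0.23 -0.33]
-0.06 3.06 [ 0.87  0.97 -0.41  2.    1.02  0.4   1.13]
-0.045 -0.09 [ 0.48  0.96  0.21  1.98 -0.71  0.27 -0.36]
-0.045 3.06 [ 0.97  1.02 -0.63  1.96  1.14  0.58  1.02]
-0.03 -0.09 [ 0.46  0.97  0.23  1.94 -0.69  0.31 -0.4 ]
-0.03 3.06 [ 0.95  1.02 -0.63  1.92  1.1   0.6   1.06]
```

```bash
sed -i 's/env.move_ptp(p+\[0,0,.16\],R); env.move_straight(p+\[0,0,.036+dz\],v=.12)/env.move_ptp(p+[0,0,.09+dz],R); env.move_straight(p+[0,0,.036+dz],v=.12)/' h.py
python3 - <<'E'
from h import *
T=[.4887,-.1753,-.086]
for lx in(-.058,-.054,-.050):
    try: place(T,lx,.012); print("lx",lx); break
    except env.Unreachable as e: print(lx,e, env.get_eef_pos(),env.get_qpos().round(2))
else: raise SystemExit
env.move_ptp(np.array([.53,.235,.22]),down(0)); env.pause(.2)
shot("wrist","mand2",(800,600)); im,c=shot("top","top2")
cv2.imwrite("pics/top2_c.png",cv2.resize(im[150:300,90:420],(800,364),interpolation=cv2.INTER_CUBIC)); print(env.get_t())
E
```

```text
set at axis z 0.02849999999999999 dF 19.322953522730547 width 0.03944955623680957
[-0.42  0.6   0.22] 28.2083
lx -0.058
30.0667
```

View pics/top2_c.png

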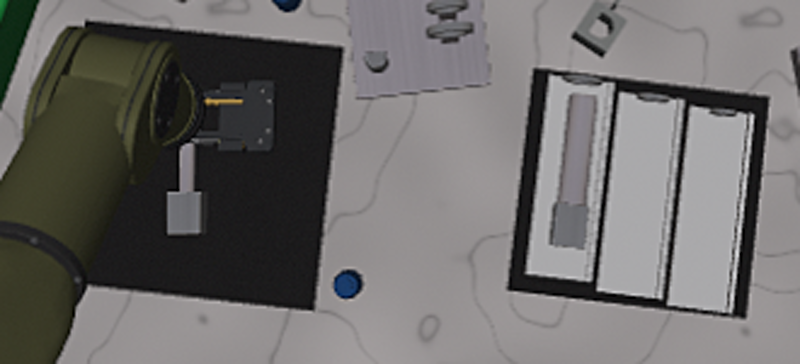

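View pics/mand2.png

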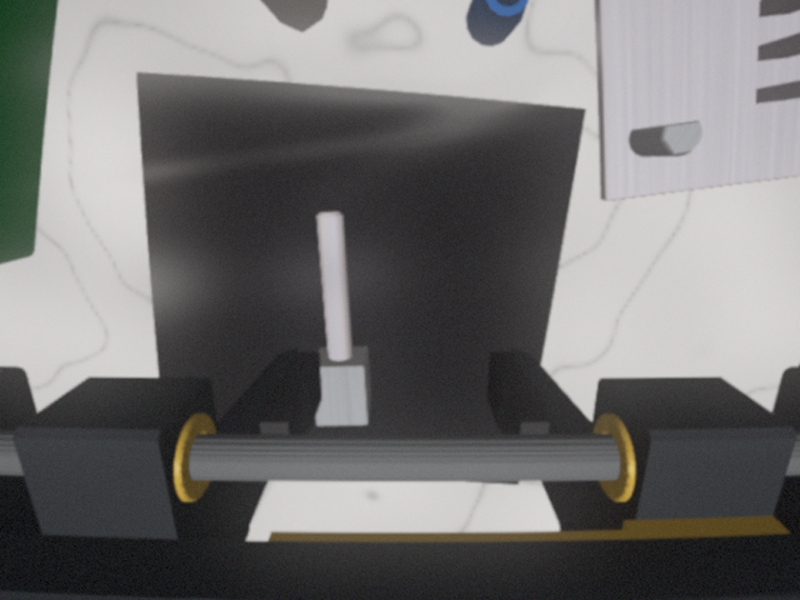

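The mid mandrel lies in the ring2 tray between the lips, with its head at (571,225) in the crop and its nose towards the ring. The short mandrel hasn't moved: head at about (343,390), nose (331,212). I'll gauge it now, gripped higher from the start.

Run:
```python
import h
from h import *
h.DZ=.012; nl=.135
pick([.4365,.2815,.024]); pre(nl)
x=advance(nl,-.035,.094)
print("stop",x,env.get_wrist_force().round(1),env.get_gripper_width(),env.get_t())
im,c=shot("side","ins_short");cc=im[170:300,150:350]
cv2.imwrite("pics/ins_short_c.png",cv2.resize(cc,(800,520),interpolation=cv2.INTER_CUBIC))
```

```text
width 0.03994225966300525 F 44.999751057475805
held 0.03959085848455444 [-0.76  0.22 -5.86] 34.075
nose x 0.089 axial -6.8 lat -0.1 z 2.8
nose x 0.093 axial -11.7 lat -0.9 z 3.8
stop 0.09300000000000005 [-12.4  -0.9  -2.2] 0.039304141979890524 44.1667
```

View pics/ins_short_c.png

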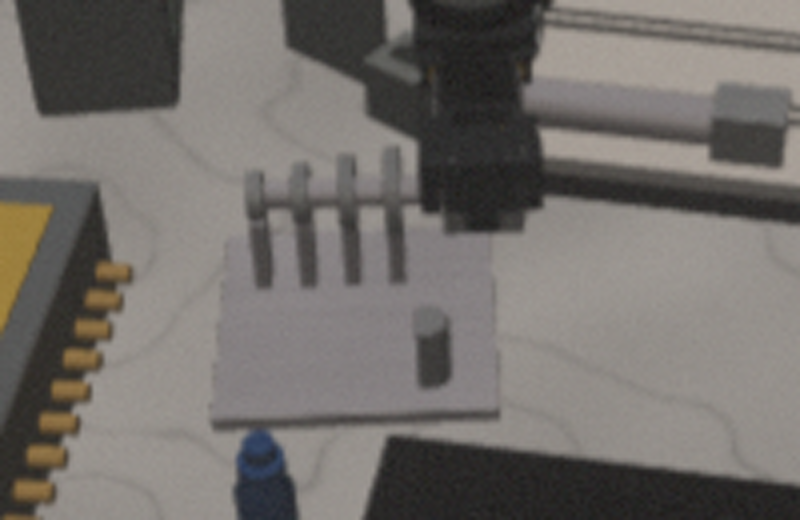

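The short mandrel is through rings 1–3 with its nose at ring 4. I'll withdraw it, place it in the ring4 tray, then look at the guard again.

Run:
```python
import h
from h import *
h.DZ=.012; nl=.135
env.pause(.5)
env.move_straight(gp(-.03-nl,0,.08+h.DZ),v=.1); env.move_straight(gp(-.03-nl,0,.17),v=.15)
place([.4563,-.3448,-.0854],-.062,.012)
env.move_ptp(np.array([.62,-.20,.20]),down(0)); env.pause(.2)
im,c=shot("wrist","guard2"); cv2.imwrite("pics/guard2_c.png",cv2.resize(im[0:300,160:560],(800,600),interpolation=cv2.INTER_CUBIC))
im,c=shot("top","top3"); cv2.imwrite("pics/top3_c.png",cv2.resize(im[100:300,220:440],(660,600),interpolation=cv2.INTER_CUBIC)); print(env.get_t())
```

```text
set at axis z 0.029999999999999992 dF 3.7241881144973408 width 0.03957091654123083
[ 0.96  0.81 -0.79] 51.175
52.5167
```

View pics/guard2_c.png

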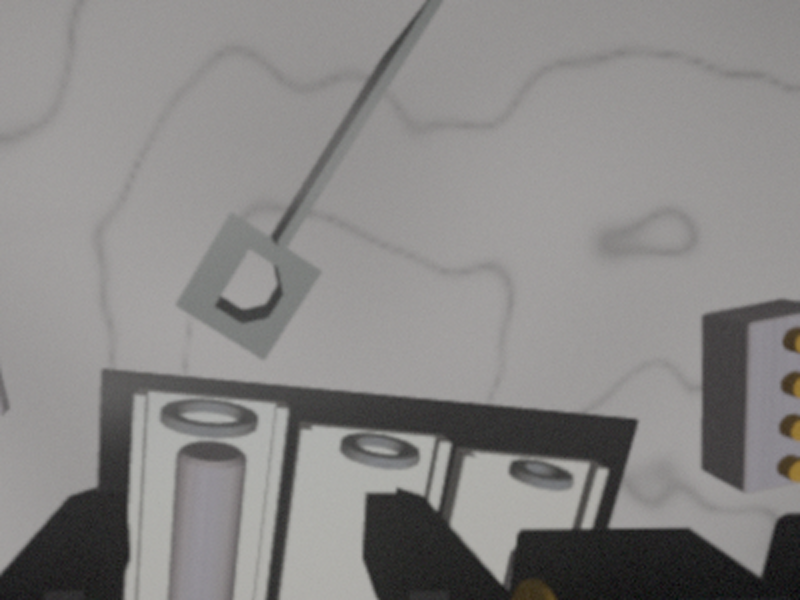

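View pics/top3_c.png

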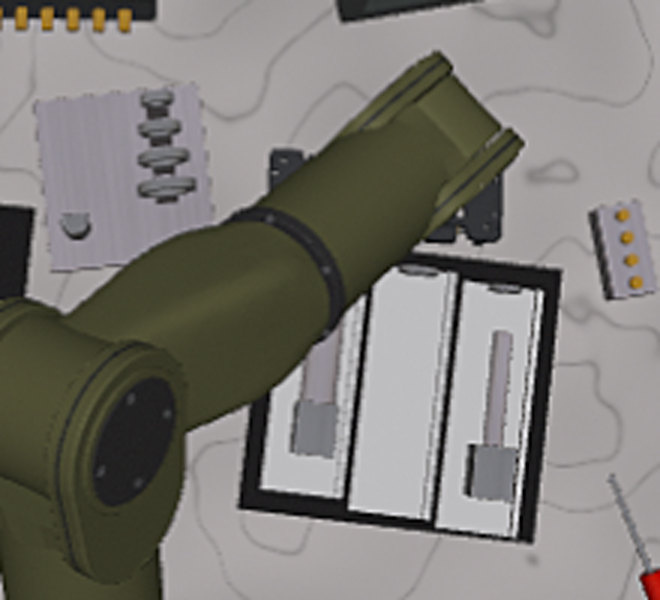

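Both placed mandrels look right: the short head at (491,471) is between the ring4 tray's lips and its nose points to the ring. The guard's top corners in the crop are (177,304), (263,359), (321,270) and (232,213), with the plate up-right and the bore flat up-left. Next I'll fit the guard and take one tiled close-up of the post and guard with the predicted outlines overlaid, from two yaws.

Run:
```python
from h import *
g=cal("guard2")
cor=[(.023,.023),(-.023,.023),(-.023,-.023),(.023,-.023)]
px=[(177,304),(263,359),(321,270),(232,213)]
B=fit([(g,(x,y,.05),((160+u/2)/.7,v/2/.7)) for (x,y),(u,v) in zip(cor,px)],(.66,-.2,.985))
np.save("B.npy",B)
P=gp(-.014,.09,.057); cb,sb=np.cos(B[2]),np.sin(B[2])
cg,sg=np.cos(G[2]),np.sin(G[2])
th=[a for a in np.linspace(0,2*np.pi,36,endpoint=False) if 13*np.cos(a)<7.01]
post=[P+np.array([cg*.013*np.cos(a)-sg*.013*np.sin(a),sg*.013*np.cos(a)+cg*.013*np.sin(a),-.003]) for a in th]
blk=[np.array([B[0]+cb*x-sb*y,B[1]+sb*x+cb*y,.05]) for x,y in cor]+[np.r_[B[:2],.05]]
tiles=[]
for n,C,pts,yws in(("post",P,post+[P-[0,0,.003]],(0,-.9)),("grd",blk[4],blk,(0,-.9))):
    for y in yws:
        R=down(y); t=np.r_[C[:2]-.0725*R[:2,0],.16]
        env.move_ptp(t,R); env.pause(.3); im,c=shot("wrist",f"{n}{y}")
        u0,v0=np.round(proj(c,C)[0]).astype(int)-[100,75]; u0=min(max(u0,0),360);v0=min(max(v0,0),270)
        cr=cv2.resize(im[v0:v0+150,u0:u0+200],(400,300),interpolation=cv2.INTER_CUBIC)
        for q in proj(c,pts): cv2.circle(cr,tuple(np.round((q-[u0,v0]+.25)*2).astype(int).tolist()),1,(0,0,255),-1)
        tiles.append(cr); print(n,y,u0,v0,env.get_qpos().round(2))
cv2.imwrite("pics/tiles.png",np.vstack([np.hstack(tiles[:2]),np.hstack(tiles[2:])]))
for nm,p,y0 in(("grab",np.r_[B[:2],.055],B[2]),("seat",gp(-.014,.09,.067),G[2])):
    for d in(-1,1):
        q=env.inverse_kinematics(p,down(y0+d*np.pi/2)); print(nm,d,None if q is None else np.round(q,2))
print(env.get_t())
```

```text
[ 0.6674 -0.2035  1.0024] res px [[-1.1, 0.1], [0.6, 0.6], [0.8, 0.4], [-0.4, -1.3]]
post 0 181 41 [-0.55  0.84  0.64  1.9  -0.8   0.67 -0.99]
post -0.9 183 41 [-0.72  0.96  0.87  1.8  -0.96  0.87 -1.85]
grd 0 184 41 [-0.06  0.91  0.6   1.66 -0.68  0.79 -0.71]
grd -0.9 182 41 [-0.25  1.01  0.87  1.64 -0.92  0.95 -1.52]
grab -1 [-0.09  1.16  0.7   1.47 -0.9   0.85 -1.21]
grab 1 [ 0.68  1.25 -1.05  1.42  1.13  1.14  0.45]
seat -1 [-0.5   1.07  0.65  1.71 -0.95  0.71 -2.35]
seat 1 [-0.29  0.97  0.21  1.7  -0.36  0.51  0.29]
57.8333
```

View pics/tiles.png

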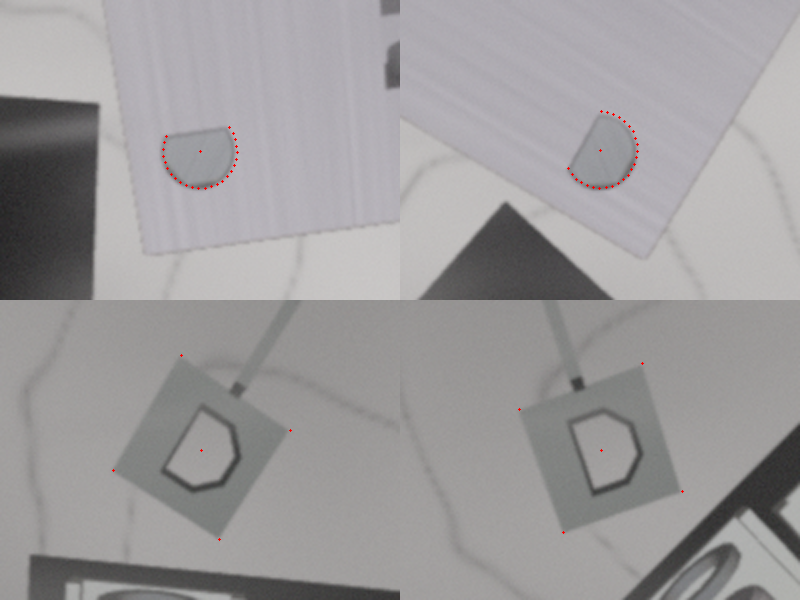

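The overlays match the post and guard edges within about 1 px in both yaws, roughly 0.5 mm. The bore flat sits on the block's +x side as expected. I'll grip the block and seat it, descending under force watch and searching sideways if it catches.

```bash
cat > seat.py <<'E'
from h import *
def seat(R,b=.066,o=np.zeros(2)):
    """lower the held guard (underside b) onto the post; back off and shift on contact"""
    ring=[np.array([r*np.cos(a),r*np.sin(a)]) for r in(.001,.002) for a in np.arange(0,2*np.pi,np.pi/3)]
    env.pause(.2); f0=env.get_wrist_force(); base=o.copy()
    while b>.0105:
        b-=.002; env.move_straight(gp(-.014+o[0],.09+o[1],b+.055),v=.03)
        f=env.get_wrist_force()-f0
        if np.linalg.norm(f)>3: print("b %.3f"%b,f.round(1),o)
        if f[2]>8:
            if b<.016: break
            if not ring or b<.048: print("stuck"); break
            b=.062; env.move_straight(gp(-.014+o[0],.09+o[1],b+.055),v=.05); o=base+ring.pop(0)
    print("end b",b,(env.get_wrist_force()-f0).round(1),env.get_gripper_width(),env.get_eef_pos(),env.get_t()); return b
E
python3 - <<'E'
from seat import *
B=np.load("B.npy"); R=down(B[2]-np.pi/2)
env.gripper_to(.075); env.move_ptp(np.r_[B[:2],.13],R); env.move_straight(np.r_[B[:2],.055],v=.1)
env.gripper_to(.03,40); print(env.get_gripper_width(),env.get_gripper_force(),env.get_wrist_force().round(1))
env.move_straight(np.r_[B[:2],.16],v=.12); print(env.get_gripper_width())
R=down(G[2]-np.pi/2)
env.move_ptp(gp(-.014,.09,.16),R); env.move_straight(gp(-.014,.09,.066+.055),v=.1)
seat(R)
E
```

```text
0.045591505301807576 39.99847948551178 [0.2 0.4 2.3]
0.045805296977357884
b 0.044 [ 0.5 -4.4  3.7] [0. 0.]
b 0.042 [ 1.5 -5.4  5.1] [0. 0.]
b 0.040 [-0.  -6.7  6.8] [0. 0.]
b 0.038 [-0.3 -7.   7.7] [0. 0.]
b 0.036 [ 0.6 -7.7  9. ] [0. 0.]
stuck
end b 0.035999999999999976 [ 0.6 -7.7  9. ] 0.045619297606833746 [0.62435514 0.05581638 0.0931175 ] 66.6667
```

The guard is on the post but pressing sideways with 7 N in y. I'll continue down with a lateral force correction.

Run:
```python
from seat import *
cg,sg=np.cos(G[2]),np.sin(G[2]); o=np.zeros(2); b=.037
w0=np.array([.5,0.,-2.2])  # free hand with guard weight, approx
for i in range(50):
    f=env.get_wrist_force()-w0; fg=np.array([cg*f[0]+sg*f[1],-sg*f[0]+cg*f[1]])
    o=np.clip(o+np.clip(.0001*fg,-.0005,.0005),-.004,.004)
    if f[2]<9: b-=.0015
    b=max(b,.0105)
    env.move_straight(gp(-.014+o[0],.09+o[1],b+.055),v=.04)
    if i%4==0: print("b %.4f"%b,"o",(o*1e3).round(1),"f",f.round(1),"M",env.get_torque().round(2),"z",env.get_eef_pos()[2].round(4))
    if b<=.0106 or f[2]>30: break
print(b,o,env.get_wrist_force().round(1),env.get_eef_pos(),env.get_gripper_width(),env.get_t())
```

```text
b 0.0370 o [-0.  -0.5] f [ 0.6 -7.6  9.4] M [-1.75 -0.48  0.06] z 0.0934
b 0.0340 o [ 0.3 -2.5] f [ 1.7 -7.2  9.3] M [-1.56 -0.11  0.01] z 0.091
b 0.0325 o [ 0.2 -4. ] f [ 1.8 -7.  10.1] M [-1.38 -0.15  0.04] z 0.0894
b 0.0310 o [ 0.2 -4. ] f [ 1.2 -7.3 10.6] M [-1.59 -0.13  0.01] z 0.0881
b 0.0310 o [ 0. -4.] f [ 0.6 -8.5 10.4] M [-1.57 -0.23  0.03] z 0.0881
b 0.0310 o [ 0.2 -4. ] f [ 1.3 -7.6 10.7] M [-1.6  -0.23  0.03] z 0.0881
b 0.0310 o [ 0.1 -4. ] f [ 0.6 -7.4 10. ] M [-1.6  -0.22 -0.01] z 0.0882
b 0.0310 o [ 0.1 -4. ] f [ 0.7 -7.7 10.2] M [-1.6  -0.21 -0.  ] z 0.0881
b 0.0310 o [ 0.1 -4. ] f [ 1.1 -7.3 10.7] M [-1.57 -0.16  0.04] z 0.0881
b 0.0310 o [ 0.2 -4. ] f [ 0.8 -7.2 10.5] M [-1.63 -0.16  0.06] z 0.0881
b 0.0310 o [ 0.2 -4. ] f [ 0.1 -8.  10.8] M [-1.57 -0.13 -0.  ] z 0.0881
b 0.0310 o [ 0.2 -4. ] f [ 1.2 -7.2  9.6] M [-1.57 -0.18 -0.01] z 0.0881
b 0.0310 o [ 0.2 -4. ] f [ 0.7 -7.7  9.7] M [-1.62 -0.22  0.01] z 0.0881
0.030999999999999993 [ 0.00022355 -0.004     ] [ 1.3 -7.6  7.6] [0.62513371 0.05262844 0.08813287] 0.04571676567948653 79.1667
```

The sideways force moved with the tool while the guard crept down. That fits a guard that drooped in the grip, most likely during the grip slackening. It's well captured on the post, so I'll release it there to level itself and fall, then probe its height with the fingers.

Run:
```python
from seat import *
env.gripper_to(.062); env.pause(.5); print("released",env.get_wrist_force().round(2),env.get_eef_pos())
env.move_straight(gp(-.014,.09,.090),v=.05)
for i,z in enumerate((.090,.084,.078)):
    env.move_straight(gp(-.014,.09,z),v=.05); f=env.get_wrist_force(); print(z,f.round(2))
    if np.linalg.norm(f)>4: break
    env.gripper_to(.040,5); wd=env.get_gripper_width(); print("w",wd); 
    env.gripper_to(.062)
    if wd>.043: break
print(env.get_eef_pos(),env.get_t())
```

```text
released [1.27 0.38 0.13] [0.62309211 0.05665183 0.08599409]
0.09 [ 0.53 -0.37 -0.45]
w 0.04026776204768181
0.084 [0.1  0.53 0.15]
w 0.03985395873078938
0.078 [ 0.39 -0.23 -0.22]
w 0.03988616267314258
[0.62235836 0.0605491  0.07800946] 84.2083
```

The fingers met nothing where the block should be, so the guard isn't where I assumed. My picture views are used up, so I'll find it with image code by differencing against the first top and side frames.

Run:
```python
from seat import *
a=env.get_eef_pos(); env.move_straight(np.r_[a[:2],.2],v=.15)
env.move_joints(np.array([-1.181,0.689,-0.195,1.565,0.157,0.902,-0.215])); env.pause(.3)
for n in("top","side"):
    im,c=shot(n,n+"9"); 
    ref=cv2.imread(f"pics/{n}0.png"); ref=cv2.resize(ref,(560,420),interpolation=cv2.INTER_AREA)
    d=cv2.absdiff(cv2.GaussianBlur(im,(3,3),0),cv2.GaussianBlur(ref,(3,3),0)).max(2)
    m=(d>28).astype(np.uint8); m=cv2.morphologyEx(m,cv2.MORPH_OPEN,np.ones((2,2)))
    k,l,st,ce=cv2.connectedComponentsWithStats(m)
    for i in range(1,k):
        if st[i,4]>12: print(n,"bbox",st[i,:4],"area",st[i,4],"mean now",im[l==i].mean().round(),"then",ref[l==i].mean().round(),"w",w(c,ce[i],.03).round(3))
print(env.get_t())
```

```text
top bbox [326 152  22  23] area 226 mean now 145.0 then 92.0 w [ 0.66  -0.203  0.03 ]
top bbox [268 160  35  13] area 163 mean now 69.0 then 132.0 w [ 0.649 -0.056  0.03 ]
top bbox [256 167  11   6] area 39 mean now 80.0 then 127.0 w [0.637 0.018 0.03 ]
top bbox [256 177  16   6] area 50 mean now 82.0 then 128.0 w [0.608 0.01  0.03 ]
top bbox [192 179  17  64] area 825 mean now 26.0 then 107.0 w [0.511 0.187 0.03 ]
top bbox [317 190  20  64] area 835 mean now 121.0 then 164.0 w [ 0.488 -0.177  0.03 ]
top bbox [160 192  14  56] area 510 mean now 27.0 then 100.0 w [0.473 0.283 0.03 ]
top bbox [375 211  19  57] area 568 mean now 116.0 then 162.0 w [ 0.427 -0.343  0.03 ]
top bbox [  0 310  16   8] area 54 mean now 71.0 then 72.0 w [0.203 0.742 0.03 ]
top bbox [ 25 320  10   9] area 53 mean now 32.0 then 91.0 w [0.175 0.677 0.03 ]
top bbox [ 41 325   4   4] area 13 mean now 76.0 then 27.0 w [0.169 0.637 0.03 ]
top bbox [ 21 332   7  12] area 51 mean now 40.0 then 102.0 w [0.134 0.691 0.03 ]
top bbox [ 16 347   6   4] area 17 mean now 76.0 then 124.0 w [0.102 0.706 0.03 ]
side bbox [220 15
[... 228 characters left out ...]
2 -0.32   0.03 ]
side bbox [331 192  17   4] area 46 mean now 103.0 then 133.0 w [ 0.426 -0.203  0.03 ]
side bbox [281 196  67  17] area 518 mean now 83.0 then 143.0 w [ 0.483 -0.154  0.03 ]
side bbox [247 205  20  53] area 440 mean now 67.0 then 117.0 w [ 0.632 -0.004  0.03 ]
side bbox [257 294  85  20] area 1336 mean now 32.0 then 96.0 w [0.513 0.19  0.03 ]
side bbox [269 330  82  20] area 1033 mean now 26.0 then 91.0 w [0.476 0.284 0.03 ]
side bbox [522 372   4   7] area 24 mean now 74.0 then 26.0 w [0.088 0.325 0.03 ]
side bbox [531 382   6   5] area 19 mean now 34.0 then 55.0 w [0.075 0.343 0.03 ]
side bbox [521 388   9  12] area 92 mean now 39.0 then 104.0 w [0.096 0.362 0.03 ]
87.9417
```

Run:
```python
from seat import *
for n in("top","side"):
    c=env.get_calibration(n)
    for nm,pts in {"blocktop b=.012":[gp(-.014+x,.09+y,.062) for x,y in((.023,.023),(-.023,.023),(-.023,-.023),(.023,-.023))],
      "plate top":[gp(-.014,y,.104) for y in(.067,-.029)],"plate bot":[gp(-.014,y,.012) for y in(.067,-.029)],"post":[gp(-.014,.09,.057),gp(-.014,.09,.012)]}.items():
        print(n,nm,proj(c,pts).round(0).astype(int).tolist())
    im=np.load(f"pics/{n}9.npy"); ref=cv2.resize(cv2.imread(f"pics/{n}0.png"),(560,420),interpolation=cv2.INTER_AREA)
    q=proj(c,gp(-.014,.09,.06))[0].round().astype(int); print(q)
    u0,v0=q[0]-22,q[1]-22
    print("signed gray diff now-then, rows from",v0,"cols from",u0)
    D=im.mean(2)-ref.mean(2)
    for r in range(v0,v0+40,2): print(r,' '.join("%4d"%D[r:r+2,k:k+2].mean() for k in range(u0,u0+76,3)))
```

```text
top blocktop b=.012 [[236, 166], [238, 182], [254, 180], [253, 164]]
top plate top [[253, 170], [287, 166]]
top plate bot [[254, 174], [287, 171]]
top post [[245, 173], [246, 175]]
[245 173]
signed gray diff now-then, rows from 151 cols from 223
151    3    3    3    3    3    2    2    2    3    2    2    2    2    2    1    2    3    1    1    4    4    3    3    3    3    2
153    3    3    3    2    2    3    3    2    2    3    2    2    3    2    1    1    1    5    4   -1    3    2    4    3    3    3
155    2    2    3    1    2    2    2    2    2    2    2    2    2    3    5    1   -1   -1    0    2    2    2    3    3    3    3
157    4    3    1    3    2    2    2    2    2    2    3    3    3    2    3    1    0    2    0    2    3    2    4    3    4    5
159    3    3    3    2    2    2    2    2    2    2    2    3    2    3    4    2    2    1    1    1   -2    4    2   -2  -11  -39
161    3    3    3    3    3    3    2    2    2    2    3    4   -1   -6   -7    2    3    1    0    0   24   -3  -21  -62  -91 -107
163    3    3    3    4    3    2    2    2    2  
[... 4055 characters left out ...]
    4    4    4    2    4    5
256    2    1    3    2  -11  -41  -27    1    2   -3   -2    3    3    2    4    3    3    2    2    2    3    3    2    4    2    4
258    2    3    4    3    2    2    5    0    0    1    1    4    3    1    4    3    4    1    3    1    4    3    3    3    2    3
260    3    1    4    1    2    5    4    1    1    0    3    4    2    3    2    4    1    2    3    3    2    2    2    3    3    2
262    1    3    1    3    3    5    3    0    0    0    2    3    4    2    2    4    5    2    3    2    3    4    2    4    2    1
264    2    3    1    3    3    4    2   -2    1    0    3    2    3    3    4    2    3    4    2    2    6    2    4    5    1    2
```

The text difference shows the block beside the post, on its -y side and behind it in the side view. So the guard slid in the grip and never went onto the post. I'll locate it with an edge-based model fit on wrist images, checking the method first on the earlier image with the known pose.

```bash
cat > gfit.py <<'E'
from h import *
from scipy.optimize import minimize
def seg(a,b,n=40): a,b=np.array(a,float),np.array(b,float); return a+(b-a)*np.linspace(0.05,.95,n)[:,None]
h_=.023
sq=[(h_,h_,.05),(-h_,h_,.05),(-h_,-h_,.05),(h_,-h_,.05)]
M=np.vstack([seg(sq[i],sq[(i+1)%4]) for i in range(4)]+[seg((sx,-.03,.092),(sx,-.119,.092)) for sx in(-.002,.002)]+[seg((-.002,-.119,.092),(.002,-.119,.092),6)])
def gradim(im,s):
    g=cv2.GaussianBlur(im,(0,0),s).astype(np.float32).mean(2)
    return np.minimum(np.hypot(cv2.Sobel(g,5,1,0),cv2.Sobel(g,5,0,1)),80)
def score(p,views,full):
    R=Rn.from_euler("ZYX",[p[2],p[5] if full else 0,p[4] if full else 0]).as_matrix()
    X=M@R.T+[p[0],p[1],p[3]]; t=0
    for g,c in views:
        q=proj(c,X).astype(np.float32); t+=cv2.remap(g,q[None,:,0].copy(),q[None,:,1].copy(),cv2.INTER_LINEAR).mean()
    return -t/len(views)
def gfit(names,p0,full=False,coarse=True):
    p=np.array(list(p0)+[0,0],float); raw=[(np.load(f"pics/{n}.npy"),cal(n)) for n in names]
    k=np.array([1,1,1,1,1,1.]) if full else np.array([1,1,1,0,0,0.])
    for s,d in (((4,.012),(2,.004),(1,.0015)) if coarse else ((2,.003),(1,.0015))):
        v=[(gradim(i,s),c) for i,c in raw]; best=None
        sc=np.array([d,d,d*10,d/2,d*5,d*5])*k
        rng=np.random.default_rng(0)
        c=[p]+[p+rng.uniform(-1,1,6)*sc for _ in range(1200 if s==4 else 300)]
        best=min(c,key=lambda x:score(x,v,full))
        r=minimize(lambda z:score(best+z*sc,v,full),np.zeros(6),method="Nelder-Mead",options=dict(initial_simplex=np.vstack([np.zeros(6),np.eye(6)*.3]),maxiter=500))
        p=best+r.x*sc
    print(names,"x y yaw z roll pitch",p.round(4),"score",-r.fun); return p
E
python3 - <<'E'
from gfit import *
B=np.load("B.npy"); print(B)
gfit(["grd0"],(B[0]+.008,B[1]-.009,B[2]+.06,0)); gfit(["grd0","grd-0.9"],(B[0]+.005,B[1]+.005,B[2]-.05,.0),True)
c=cal("top9"); C=w(c,(262,172),.062); print(C,"gauge frame",np.array([[np.cos(G[2]),np.sin(G[2])],[-np.sin(G[2]),np.cos(G[2])]])@(C[:2]-G[:2]))
names=[]
for i,(y,dx) in enumerate(((0,0),(-.9,0),(0,-.06))):
    R=down(y); env.move_ptp(np.r_[C[:2]-(.0725-dx)*R[:2,0],.19],R); env.pause(.3); shot("wrist",f"gq{i}"); names.append(f"gq{i}")
for y0 in(.0,.13,.3): p=gfit(names,(C[0],C[1],y0,.012))
print(env.get_t())
E
```

```text
[ 0.66738793 -0.20351614  1.00239374]
['grd0'] x y yaw z roll pitch [ 0.6674 -0.203   1.0046  0.      0.      0.    ] score 46.160465240478516
['grd0', 'grd-0.9'] x y yaw z roll pitch [ 6.7060e-01 -2.0040e-01  1.0031e+00  1.0000e-04 -2.8600e-02 -8.3600e-02] score 42.66981506347656
[0.62566035 0.01346643 0.062     ] gauge frame [-0.01687984  0.04284292]
['gq0', 'gq1', 'gq2'] x y yaw z roll pitch [ 0.6277  0.0195 -0.0696  0.012   0.      0.    ] score 19.557981491088867
['gq0', 'gq1', 'gq2'] x y yaw z roll pitch [0.6151 0.0246 0.1666 0.012  0.     0.    ] score 27.051149368286133
['gq0', 'gq1', 'gq2'] x y yaw z roll pitch [0.6151 0.0246 0.1694 0.012  0.     0.    ] score 27.058115005493164
92.9417
```

Run:
```python
from gfit import *
for n in(["gq0"],["gq1"],["gq2"]): gfit(n,(.617,.022,.15,.012))
for z in(.004,.012,.02): gfit(["gq0","gq1","gq2"],(.6151,.0246,.167,z),coarse=False)
gfit(["gq0","gq1","gq2"],(.6151,.0246,.167,.012),True,coarse=False)
gfit(["gq0","gq1","gq2"],(.622,.015,.13,.012),True)
```

```text
['gq0'] x y yaw z roll pitch [0.6315 0.0167 0.2388 0.012  0.     0.    ] score 49.211734771728516
['gq1'] x y yaw z roll pitch [0.6315 0.0167 0.2493 0.012  0.     0.    ] score 37.69024658203125
['gq2'] x y yaw z roll pitch [0.6148 0.0214 0.2044 0.012  0.     0.    ] score 31.166526794433594
['gq0', 'gq1', 'gq2'] x y yaw z roll pitch [0.6128 0.0236 0.2399 0.004  0.     0.    ] score 24.779296875
['gq0', 'gq1', 'gq2'] x y yaw z roll pitch [0.6151 0.0245 0.1715 0.012  0.     0.    ] score 27.056671142578125
['gq0', 'gq1', 'gq2'] x y yaw z roll pitch [0.6123 0.0218 0.2139 0.02   0.     0.    ] score 23.797147750854492
['gq0', 'gq1', 'gq2'] x y yaw z roll pitch [0.6149 0.0248 0.1577 0.0127 0.0031 0.0053] score 27.102020263671875
['gq0', 'gq1', 'gq2'] x y yaw z roll pitch [ 0.5998  0.042   0.3737 -0.0251  0.3807  0.1511] score 32.7912483215332
```

Views 0 and 1 agree strongly on (0.6315, 0.0167, yaw 0.24), which puts the block on the base plate with its guard plate leaning on ring 1. The coarse top-view estimate also agrees. I'll regrip at 60 N and lift, and check for slip in the hand (plate edges) before lowering.

```bash
cat >> gfit.py <<'E'
def platefit(p0):
    """in-hand check with the plate only (camera looks down on it)"""
    global M
    M0=M; M=np.vstack([seg((sx,-.05,.092),(sx,-.117,.092)) for sx in(-.002,.002)]+[seg((-.002,-.119,.092),(.002,-.119,.092),12)])
    shot("wrist","hand"); p=gfit(["hand"],p0,coarse=False); M=M0; return p
E
python3 - <<'E'
from gfit import *
p=gfit(["gq0","gq1"],(.6315,.0167,.244,.012),coarse=False); B=p[:3]
R=down(B[2]-np.pi/2); H=.057
env.gripper_to(.064); env.move_ptp(np.r_[B[:2],.14],R); env.pause(.2); f0=env.get_wrist_force()
for z in(.10,.085,.075,.012+H):
    env.move_straight(np.r_[B[:2],z],v=.08); f=env.get_wrist_force()-f0; print(z,f.round(1))
    if np.linalg.norm(f)>8: raise SystemExit("touch")
env.gripper_to(.03,60); print(env.get_gripper_width(),env.get_wrist_force().round(1))
if env.get_gripper_width()<.043: raise SystemExit("missed")
env.move_straight(np.r_[B[:2],.16],v=.1); env.pause(.3); print(env.get_gripper_width(),env.get_wrist_force().round(1),env.get_torque().round(2))
platefit((B[0],B[1],B[2],.16-H))
R=down(G[2]-np.pi/2); env.move_ptp(gp(-.014,.09,.16),R); env.pause(.3)
t=gp(-.014,.09,0); print("target",t[:2],env.get_eef_pos()); platefit((t[0],t[1],G[2],.16-H)); print(env.get_gripper_width(),env.get_t())
E
```

```text
['gq0', 'gq1'] x y yaw z roll pitch [0.6317 0.0167 0.2439 0.012  0.     0.    ] score 42.98578643798828
0.1 [0.6 0.1 0.2]
0.085 [0.7 0.5 0.1]
0.075 [ 0.9 -0.5  0.5]
0.069 [-0.1  0.8  0.5]
0.045642554195575974 [-0.3  0.4  1.3]
0.04548742619841165 [ 0.1  0.1 -3.5] [0.08 0.11 0.04]
['hand'] x y yaw z roll pitch [0.632  0.019  0.2416 0.103  0.     0.    ] score 29.664810180664062
target [0.62234617 0.06059497] [0.62250933 0.05935195 0.16023514]
['hand'] x y yaw z roll pitch [0.6214 0.073  0.1311 0.103  0.     0.    ] score 39.80693435668945
0.04571728797990517 98.3667
```

Run:
```python
from gfit import *
H=.057; shot("wrist","hand2"); im=np.load("pics/hand2.npy"); c=cal("hand2"); e=env.get_eef_pos(); yw=G[2]
print("grip",env.get_gripper_width(),e)
g=im.mean(2)
# brightness along the plate top and beside it, at guard y = -20..-150 mm
for y in range(-24,-150,-5):
    P=[np.r_[e[:2],.16-H+.092]+[np.cos(yw)*x-np.sin(yw)*y/1e3,np.sin(yw)*x+np.cos(yw)*y/1e3,0] for x in np.arange(-.012,.0121,.002)]
    q=proj(c,P).round().astype(int); print(y,q[6],[int(g[v-1:v+2,u-1:u+2].mean()) if 1<=u<559 and 1<=v<419 else -1 for u,v in q])
```

```text
grip 0.045654356304741094 [0.62243463 0.05976143 0.16013614]
-24 [284 276] [120, 118, 50, 49, 50, 49, 53, 54, 49, 95, 123, 123, 123]
-29 [284 262] [123, 123, 79, 52, 49, 52, 124, 120, 50, 111, 125, 124, 124]
-34 [284 247] [125, 125, 125, 125, 124, 122, 125, 126, 122, 125, 126, 127, 127]
-39 [284 232] [124, 124, 124, 125, 124, 125, 128, 128, 125, 125, 125, 126, 126]
-44 [284 216] [62, 61, 62, 62, 61, 66, 130, 129, 64, 63, 66, 68, 70]
-49 [284 200] [157, 156, 155, 154, 96, 86, 132, 133, 151, 150, 150, 150, 150]
-54 [284 183] [157, 157, 156, 156, 156, 156, 134, 135, 154, 153, 153, 154, 154]
-59 [284 166] [154, 154, 154, 153, 154, 153, 135, 136, 152, 153, 153, 153, 153]
-64 [284 148] [153, 154, 154, 154, 154, 154, 135, 136, 155, 154, 154, 154, 155]
-69 [284 130] [154, 154, 153, 153, 153, 153, 136, 137, 152, 120, 106, 102, 153]
-74 [284 111] [156, 156, 156, 155, 155, 154, 136, 137, 152, 122, 130, 129, 135]
-79 [284  92] [156, 156, 155, 153, 153, 152, 136, 136, 152, 116, 129, 129, 132]
-84 [284  72] [153, 152, 152, 150, 150, 148, 134, 135, 147, 117, 129, 130, 133]
-89 [284  52] [154, 153, 
[... 206 characters left out ...]
60, 162]
-104 [284 -13] [-1, -1, -1, -1, -1, -1, -1, -1, -1, -1, -1, -1, -1]
-109 [284 -35] [-1, -1, -1, -1, -1, -1, -1, -1, -1, -1, -1, -1, -1]
-114 [284 -58] [-1, -1, -1, -1, -1, -1, -1, -1, -1, -1, -1, -1, -1]
-119 [284 -81] [-1, -1, -1, -1, -1, -1, -1, -1, -1, -1, -1, -1, -1]
-124 [ 284 -105] [-1, -1, -1, -1, -1, -1, -1, -1, -1, -1, -1, -1, -1]
-129 [ 284 -129] [-1, -1, -1, -1, -1, -1, -1, -1, -1, -1, -1, -1, -1]
-134 [ 284 -153] [-1, -1, -1, -1, -1, -1, -1, -1, -1, -1, -1, -1, -1]
-139 [ 284 -177] [-1, -1, -1, -1, -1, -1, -1, -1, -1, -1, -1, -1, -1]
-144 [ 283 -202] [-1, -1, -1, -1, -1, -1, -1, -1, -1, -1, -1, -1, -1]
-149 [ 283 -226] [-1, -1, -1, -1, -1, -1, -1, -1, -1, -1, -1, -1, -1]
```

```bash
cat > edge.py <<'E'
from gfit import *
def edges(name,e,yw,H=.057):
    """y of the block's -y face at top and underside, in the tool-held guard frame (nominal -23)"""
    g=cv2.GaussianBlur(np.load(f"pics/{name}.npy").mean(2),(3,3),0).astype(np.float32); c=cal(name); out=[]
    ys=np.arange(-.040,-.008,.00025)
    for zz,sg in((.05,-1),(0.,1)):
        for x in(-.012,-.008,.008,.012):
            P=np.array([[e[0]+np.cos(yw)*x-np.sin(yw)*y,e[1]+np.sin(yw)*x+np.cos(yw)*y,e[2]-H+zz] for y in ys])
            q=proj(c,P).astype(np.float32); v=cv2.remap(g,q[None,:,0].copy(),q[None,:,1].copy(),cv2.INTER_LINEAR)[0]
            d=np.gradient(v)*-sg   # moving towards +y
            i=np.argmax(d); out.append((zz,x,round(ys[i]*1e3,1),round(float(d[i]),1)))
    return out
E
python3 - <<'E'
from edge import *
e=env.get_eef_pos()
print(edges("hand2",e,G[2])); print("R col0",env.get_ee_rot()[:,0],np.arctan2(*env.get_ee_rot()[[1,0],0])+np.pi/2)
E
```

```text
[(0.05, -0.012, np.float64(-23.7), 12.3), (0.05, -0.008, np.float64(-23.7), 12.4), (0.05, 0.008, np.float64(-23.7), 12.2), (0.05, 0.012, np.float64(-23.7), 12.3), (0.0, -0.012, np.float64(-21.2), 12.2), (0.0, -0.008, np.float64(-26.5), 3.8), (0.0, 0.008, np.float64(-21.2), 11.0), (0.0, 0.012, np.float64(-21.2), 10.8)]
R col0 [ 1.29732574e-01 -9.91548984e-01  2.67495869e-04] 0.13009927394001286
```

The in-hand check puts the block's top edge at -23.7 mm and its bottom edge at -21.2 mm against a nominal -23, so it droops about 0.05 rad. I'll level it by tilting the tool, re-check, then lower.

```bash
sed -i 's/\.055/.057/g' seat.py
python3 - <<'E'
from seat import *; from edge import edges
ax=np.array([np.cos(G[2]),np.sin(G[2]),0])
R=Rn.from_rotvec(-.048*ax).as_matrix()@down(G[2]-np.pi/2)
env.move_ptp(gp(-.014,.0915,.16),R); env.pause(.4); shot("wrist","hand3"); e=env.get_eef_pos()
ed=edges("hand3",e,G[2]); t=np.median([a[2] for a in ed if a[0]>0]); b=np.median([a[2] for a in ed if a[0]==0]); print("top",t,"bot",b,e)
c,s=np.cos(G[2]),np.sin(G[2]); d=e[:2]-G[:2]; eg=np.array([c*d[0]+s*d[1],-s*d[0]+c*d[1]]); print("tcp gauge",eg)
if abs(t-b)>1.5: raise SystemExit("tilted")
by=eg[1]+((t+b)/2+23)/1e3; o=np.array([0,.0015-(by-.09)]); print("bore y",by,"o",o)
env.move_straight(gp(-.014+o[0],.09+o[1],.066+.057),v=.06)
seat(R,.066,o)
print(env.get_torque().round(2))
E
```

```text
top -23.5 bot -23.5 [0.62217021 0.06183232 0.16006793]
tcp gauge [-0.01401258  0.09124974]
bore y 0.0907497352532585 o [0.         0.00075026]
b 0.012 [ 0.2 -0.1  5.3] [0.         0.00075026]
b 0.010 [-4.   2.2 20. ] [0.         0.00075026]
end b 0.009999999999999959 [-4.   2.2 20. ] 0.045478043323757864 [0.62254055 0.06106971 0.06948925] 107.0833
[ 0.38  1.11 -0.04]
```

The guard went down freely and bottomed at 0.012 m. I'll release it, back off, and verify everything before handing in.

Run:
```python
from gfit import *
env.gripper_to(.064); env.pause(.2); e=env.get_eef_pos(); env.move_straight(np.r_[e[:2],.16],v=.1)
t=gp(-.014,.09,0); names=[]
for i,y in enumerate((0,-.9)):
    R=down(y); env.move_ptp(np.r_[t[:2]-.0725*R[:2,0],.19],R); env.pause(.3); shot("wrist",f"fin{i}"); names.append(f"fin{i}")
print("target",t[:2],G[2]); p=gfit(names,(t[0],t[1],G[2],.012))
for n in names: gfit([n],(t[0],t[1],G[2],.012))
env.move_joints(np.array([-1.181,0.689,-0.195,1.565,0.157,0.902,-0.215])); env.pause(.3)
for n in("top","side"):
    im,c=shot(n,n+"F"); ref=np.load(f"pics/{n}9.npy")
    d=cv2.absdiff(cv2.GaussianBlur(im,(3,3),0),cv2.GaussianBlur(ref,(3,3),0)).max(2)
    k,l,st,ce=cv2.connectedComponentsWithStats((d>28).astype(np.uint8))
    print(n,[st[i,:5].tolist() for i in range(1,k) if st[i,4]>12])
# mandrel heads in the trays, from top view: darker blobs against the white tray
im=np.load("pics/topF.npy");c=cal("topF");ref=cv2.resize(cv2.imread("pics/top0.png"),(560,420),interpolation=cv2.INTER_AREA)
D=ref.mean(2)-im.mean(2)
for nm,T in(("mid",(.4887,-.1753,-.086)),("short",(.4563,-.3448,-.0854))):
    ct,s=np.cos(T[2]),np.sin(T[2])
    G2=[(x,y) for x in np.arange(-.14,.12,.002) for y in np.arange(-.036,.037,.002)]
    q=proj(c,[(T[0]+ct*x-s*y,T[1]+s*x+ct*y,.05) for x,y in G2]).astype(np.float32)
    v=cv2.remap(D.astype(np.float32),q[None,:,0].copy(),q[None,:,1].copy(),cv2.INTER_LINEAR)[0]>22
    A=np.array(G2); hd=A[v&(A[:,0]<0)]; far=A[v]
    print(nm,"x range",far[:,0].min(),far[:,0].max(),"head y",[ (round(float(x),3),hd[np.isclose(hd[:,0],x)][:,1].min().round(3),hd[np.isclose(hd[:,0],x)][:,1].max().round(3)) for x in np.unique(hd[:,0])[2::6]])
print(env.get_t(),env.get_wrist_force().round(1))
```

```text
target [0.62234617 0.06059497] 0.1312
['fin0', 'fin1'] x y yaw z roll pitch [0.6214 0.0724 0.1319 0.012  0.     0.    ] score 38.039878845214844
['fin0'] x y yaw z roll pitch [0.6214 0.0723 0.1324 0.012  0.     0.    ] score 44.03195571899414
['fin1'] x y yaw z roll pitch [0.6215 0.0737 0.0748 0.012  0.     0.    ] score 28.51924705505371
top [[238, 159, 65, 18, 348], [255, 176, 16, 6, 55], [238, 179, 16, 6, 51]]
side [[248, 194, 8, 47, 152], [255, 204, 2, 25, 32], [257, 229, 9, 25, 114], [246, 241, 9, 14, 71], [247, 256, 20, 15, 198]]
mid x range -0.08399999999999996 0.0960000000000002 head y [(-0.08, np.float64(-0.016), np.float64(0.024)), (-0.068, np.float64(-0.018), np.float64(0.026)), (-0.056, np.float64(-0.016), np.float64(0.026)), (-0.044, np.float64(-0.016), np.float64(0.024)), (-0.032, np.float64(-0.016), np.float64(0.022)), (-0.02, np.float64(-0.014), np.float64(0.02)), (-0.008, np.float64(-0.014), np.float64(0.02))]
short x range -0.10199999999999998 0.07000000000000017 head y [(-0.088, np.float64(-0.016), np.float64(0.024)), (-0.076, np.float64(-0.018), np.float64(0.028)), (-0.064, np.float64(-0.018), np.float64(0.03)), (-0.052, np.float64(-0.028), np.float64(0.03)), (-0.04, np.float64(-0.018), np.float64(0.03)), (-0.028, np.float64(-0.002), np.float64(0.016)), (-0.016, np.float64(-0.004), np.float64(0.016)), (-0.004, np.float64(-0.004), np.float64(0.014))]
113.9 [-0.2 -0.8 -0.5]
```

Run:
```python
import gfit as m
from gfit import *
m.M=np.vstack([seg(sq[i],sq[(i+1)%4]) for i in range(4)]); t=gp(-.014,.09,0)
for n in("fin0","fin1"): gfit([n],(t[0],t[1],G[2],.012),coarse=False)
gfit(["fin0","fin1"],(t[0],t[1],G[2],.012),coarse=False)
m.M=np.vstack([M,seg((.023,.023,0),(-.023,.023,0)),seg((.023,.023,0),(.023,.023,.05)),seg((-.023,.023,0),(-.023,.023,.05)),seg((-.002,-.119,.092),(-.002,-.02,.092))])
v=[(gradim(np.load("pics/sideF.npy"),1),cal("sideF"))]
print([(z,round(-float(score([t[0],t[1],G[2],z/1e3,0,0],v,False)),1)) for z in range(0,32,3)])
```

```text
['fin0'] x y yaw z roll pitch [0.6229 0.0606 0.1346 0.012  0.     0.    ] score 41.62891387939453
['fin1'] x y yaw z roll pitch [0.6229 0.0606 0.1343 0.012  0.     0.    ] score 39.72934341430664
['fin0', 'fin1'] x y yaw z roll pitch [0.6229 0.0606 0.1342 0.012  0.     0.    ] score 40.67457580566406
[(0, 59.6), (3, 62.8), (6, 61.9), (9, 66.0), (12, 68.8), (15, 67.3), (18, 62.9), (21, 56.9), (24, 53.7), (27, 52.4), (30, 51.6)]
```

The block-only fit puts the guard within 1 mm of the post in both views, and the side view scores best at a height of 12 mm. It is seated, so I'm handing in.

```bash
python3 -c "
from plant import env
print(env.close_job())"
```

```text
the job is handed in; nothing more can be done
None
```

The job is handed in (no verdict came back): the long mandrel was absent, the mid stopped at ring 2 and the short at ring 4, both lie in their trays nose to ring, and the guard measured fully seated on its post after a first attempt that slipped in the grip and had to be redone.

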